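Rack the shoe lasts in order of size

ROBOT

A 6-joint arm with a two-finger parallel gripper is mounted at the origin on the work surface. World frame = base frame: x ahead of the robot, y to its left, z up, the work surface at z = 0. Lengths are in m, angles in rad, forces in N, time in s.
With the tool pointing down it reaches from about 0.3 to 0.95 m from the base axis. Payload 3.1 kg.
Tool frame: the origin (TCP) lies midway between the tips of the shut fingers; the grasp point (between the pads) lies hold_point_z behind it (hold_point_z is the distance from the TCP to the grasp point, in m); z points along the fingers, y is the line along which they close (so a half turn about z gives the same grasp; the last joint's range is limited). The gripper opens to 85 mm and grips with 20 to 120 N. Pads are 22 mm wide; open, the fingers measure 114 mm over their backs; the gripper's body (76 mm by 85 mm) begins 54 mm behind the grasp point. The pads swing forward as they close: fully open they stand 13 mm farther back than shut.
Start: joints at [-1.198, 0.308, 1.634, -0, 1.2, -0.07], TCP at [0.268, -0.565, 0.231] pointing down, gripper open.
Joint ranges: [-3.06, 3.06], [-0.79, 1.96], [0.05, 2.63], [-1.19, 4.34], [0.05, 2.64], [-2.94, 2.94]. Speed limits (rad/s): [2.79, 2.79, 3.14, 3.14, 3.14, 3.14].

INTERFACE

Orientations are given as a unit quaternion [w, x, y, z].
In Python, from rig import * gives the robot as it stands. The module is installed in compiled form; this text tells all that it offers.
- The arm moves only by the tool arm_command, never from a script. Its argument "rows" is a list of rows, each an object with "translation": the shift along the tool's x, y, z as a fraction of full scale, a list of three; "twist": the turn about the tool's z as a fraction of full scale; "hand": the closure, from -1 (fully open) to 1 (shut). A call has 1 to 12 rows; each row is the pose to reach, as a shift and turn from the pose commanded when the call began, along the tool's axes at that moment, turning the shorter way round; what a row does not reach only later rows make up. Full scale, the value 1, is 1 m for a shift and 180 degrees for a turn. A row lasts 1/12 s, in which the tool goes at most 41.7 mm and 7.16 degrees, less where a joint would pass 70% of its speed; a pose out of reach is approached as far as the arm can. A call with a number of a shift or a turn outside -1 to 1 is refused whole. A call with a gripper value outside its range is refused whole. The fingers move at their own pace and stop on an object; the grip force is fixed at half the most. Time passes only in rows, so rows that repeat a pose let the fingers close. It gives the time, the measured TCP pose, the force, the opening and the grip force at its end, in the units of the state.
- get_obs(): the state, without advancing time (a new reading comes with each control period).
- snapshot(name): name is "scene" or "side" or "wrist"; returns (picture, depth): 384x512x3 uint8, red, green, blue; 384x512 float32, m along the optical axis (not along the pixel's ray), 0 where there is no reading.
- get_calibration(name): a dict with "camera_matrix" (3x3 intrinsics, pixels), "cam_to_world" (4x4, takes a point from camera to world coordinates). Camera axes: x right, y down, z forward; pixel columns grow to the right and rows downward; lengths in m; the calibration is good to about 2 mm. A picture is of the moment at which its call begins: read the wrist's pose just before it. get_calibration takes no time and is no camera call; for the wrist camera it gives the pose at the moment of the call.
- close_job(): hands the job in; it is judged then, once.
Trained networks look in the newest picture that a camera, given by its name, has taken for a name from the list of things; names that differ only in an ending like _2 or _b are one class to them, and where a whole thing is asked for, a point or a joint stands for the part that bears it (a point fixed in the world has none). Each returns a list of dicts, best first, with "conf" (0 to 1); they miss things now and then, are a little off and sometimes report something else, mostly with a low value. They report only what shows in the picture. A call takes as long as a camera call.
- cut_out(thing, camera): "region" (384x512 bool, what is visible of it) and "extent" ([left, top, right, bottom] in pixels, round what is visible of it).
The state is a dict: "time": time; "q": joint angles; "joint_vel": joint speeds; "joint_torque": joint torques, N m; "position": TCP position; "orientation": TCP orientation; "contact_force": force on the tool from outside, world axes, zero at the start; "ft_torque": the same for the moment, N m; "gripper_width": finger opening in m; "gripper_force": force on a finger pad.
Only numpy, scipy, OpenCV 4.12 (cv2) and the standard library are available. Lean on these libraries where they do the work, as an engineer would, in place of code of your own. Each camera call takes 0.05 s, during which the arm holds its last target. There are 200 camera calls.

TASK

Stand the four loose shoe lasts on the rack in order of size, one in the middle of each cork pad: the smallest on the pad nearest the glue jar, growing pad by pad to the largest beside the black shoe. Each stands on its sole, straight along its pad, with its heel towards the back rail and its toe towards the open front edge; leave the jar and the shoe where they are.

Things in the scene. Friction and masses are not known exactly. Their poses are not given: they have to be found in the camera images.
- last_1: smallest of four plum-red plastic shoe lasts (foot forms), 60 g, on its flat sole: 95 long, 40 wide, 62 mm high. Origin: underside, mid-length. x from toe (-48 mm) to heel (+48), z up. Grip the ankle cone: 22 mm wide in y, x 0 to 30 mm (middle 15), sides vertical from z 28 to 62 mm, dark bushing on top; the last is wider below.
- last_2: second smallest of four plum-red plastic shoe lasts (foot forms), 90 g, on its flat sole: 115 long, 46 wide, 69 mm high. Origin: underside, mid-length. x from toe (-58 mm) to heel (+58), z up. Grip the ankle cone: 25 mm wide in y, x 1 to 36 mm (middle 18), sides vertical from z 35 to 69 mm, dark bushing on top; the last is wider below.
- last_3: second largest of four plum-red plastic shoe lasts (foot forms), 130 g, on its flat sole: 135 long, 52 wide, 77 mm high. Origin: underside, mid-length. x from toe (-68 mm) to heel (+68), z up. Grip the ankle cone: 27 mm wide in y, x 1 to 43 mm (middle 22), sides vertical from z 43 to 77 mm, dark bushing on top; the last is wider below.
- last_4: largest of four plum-red plastic shoe lasts (foot forms), 180 g, on its flat sole: 155 long, 58 wide, 84 mm high. Origin: underside, mid-length. x from toe (-78 mm) to heel (+78), z up. Grip the ankle cone: 30 mm wide in y, x 1 to 49 mm (middle 25), sides vertical from z 50 to 84 mm, dark bushing on top; the last is wider below.
- pad_1: fixed cork pad 164 x 66 x 4 mm, first from the robot's left (+y) of four in a row, 78 mm apart, on a dark wooden rack. Origin: middle of its underside; its top is 16 mm above the table. x: from the rack's open front edge (robot side) to its back rail; y: along the row to the left. Rack: 12 mm board, 330 mm long; rail 36 mm high, 95 mm behind the origins.
- pad_2: fixed cork pad 164 x 66 x 4 mm, second from the robot's left (+y) of four in a row, 78 mm apart, on a dark wooden rack. Origin: middle of its underside; its top is 16 mm above the table. x: from the rack's open front edge (robot side) to its back rail; y: along the row to the left. 
- pad_3: fixed cork pad 164 x 66 x 4 mm, third from the robot's left (+y) of four in a row, 78 mm apart, on a dark wooden rack. Origin: middle of its underside; its top is 16 mm above the table. x: from the rack's open front edge (robot side) to its back rail; y: along the row to the left. 
- pad_4: fixed cork pad 164 x 66 x 4 mm, fourth from the robot's left (+y) of four in a row, 78 mm apart, on a dark wooden rack. Origin: middle of its underside; its top is 16 mm above the table. x: from the rack's open front edge (robot side) to its back rail; y: along the row to the left. 
- jar: amber glue jar with a white lid, 68 mm across, 96 mm high, loose, standing on the table just past one end of the rack (either end). Origin: centre of its underside, z up. Not to be disturbed.
- shoe: finished black child's shoe with laces and a brown sole, 155 mm long, 65 mm wide, 72 mm high, loose, standing on the table just past the other end of the rack. Origin: middle of its underside, x from toe to heel, z up. Not to be disturbed.

How it is judged:
By the outcome, as a careful person would: the job done as asked, in the order asked, and still so for the second after the job is handed in, with the robot touching nothing.
It also fails if it takes over 107 s, if anything falls off the work surface, if the arm or the gripper's body presses on something with over 40 N, if the wrist force passes 120 N, or if a joint passes its speed limit or range.

## Working session

There is one attempt and no reset: what is moved stays moved. The work goes in short steps, Python scripts to look and compute and a tool call to move; the robot and the scene stay as the last step left them, time stands still between calls to the robot, and variables do not carry over. Pictures are saved under pics/ and viewed, at most 14 in all, crops included, and the job is handed in when it is done.

Besides the shell and the picture viewer there is one more tool, called after ">>>" in YAML: its name, and indented under it one key for each argument. arm_command: Moves the arm, as the interface text tells. Shift numbers are shares of 1 m and turn numbers shares of 180 degrees, none past 1 either way. Its arguments: {"type":"object","properties":{"rows":{"type":"array","items":{"type":"object","properties":{"translation":{"type":"array","items":{"type":"number"}},"twist":{"type":"number"},"hand":{"type":"number"}}}}},"required":["rows"]}

```bash
mkdir -p pics; python3 - <<'E'
from rig import *
import cv2,numpy as np
o=get_obs();print({k:np.round(v,4) for k,v in o.items()}); 
try: print(hold_point_z)
except Exception as e: print(e)
for n in ("scene","side"):
    p,d=snapshot(n);cv2.imwrite(f"pics/{n}0.png",p[...,::-1]);c=get_calibration(n)
    np.savez(f"{n}0.npz",p=p,d=d,K=c["camera_matrix"],T=c["cam_to_world"])
    print(n,np.round(c["camera_matrix"],1).tolist(),np.round(c["cam_to_world"],3).tolist())
    for t in ("last_1","pad_1","jar","shoe"):
        for r in cut_out(t,n): print(t,round(r["conf"],2),r["extent"],r["region"].sum())
E
```

```text
{'time': np.float64(0.0), 'q': array([-1.1977,  0.309 ,  1.6352,  0.    ,  1.1997, -0.0698]), 'joint_vel': array([-0.0006,  0.0015,  0.0002,  0.0004,  0.001 ,  0.0008]), 'joint_torque': array([-1.00000e-04, -4.15250e+01, -2.76665e+01, -3.00000e-04,
        1.03000e-02,  0.00000e+00]), 'position': array([ 0.2675, -0.564 ,  0.2301]), 'orientation': array([-1.100e-03,  9.756e-01,  2.196e-01, -2.000e-04]), 'contact_force': array([ 0.2762,  0.821 , -0.6003]), 'ft_torque': array([ 0.0215,  0.0264, -0.0163]), 'gripper_force': np.float64(0.0), 'gripper_width': np.float64(0.0853)}
0.0187
scene [[411.9, 0.0, 259.8], [0.0, 411.9, 190.5], [0.0, 0.0, 1.0]] [[0.838, 0.469, -0.277, 0.912], [0.545, -0.719, 0.431, -0.474], [0.003, -0.513, -0.858, 1.01], [0.0, 0.0, 0.0, 1.0]]
last_1 0.98 [169.1, 177.2, 203.1, 217.0] 622
last_1 0.85 [132.0, 264.2, 170.6, 282.3] 503
last_1 0.59 [261.6, 88.2, 292.5, 110.3] 501
last_1 0.59 [207.5, 125.6, 255.5, 154.9] 1035
pad_1 0.74 [213.9, 209.6, 278.9, 262.5] 1477
pad_1 0.7 [272.2, 155.8, 327.0, 200.5] 1098
pad_1 0.58 [252.6, 174.6, 312.4, 220.6] 1238
pad_1 0.57 [233.3, 192.2, 294.7, 241.0] 1426
jar 0.8 [215.1, 265.5, 242.7, 302.8] 930
jar 0.46 [269.5, 154.5, 328.7, 202.2] 1174
shoe 0.97 [310.9, 144.0, 360.5, 181.1] 1194
side [[420.6, 0.0, 250.3], [0.0, 420.6, 186.3], [0.0, 0.0, 1.0]] [[-0.969, -0.194, 0.152, 0.42], [-0.246, 0.748, -0.617, 0.571], [0.007, -0.635, -0.772, 0.774], [0.0, 0.0, 0.0, 1.0]]
last_1 0.93 [290.2, 153.4, 344.7, 201.3] 1418
last_1 0.74 [233.4, 342.6, 299.3, 382.6] 1694
last_1 0.65 [289.8, 97.5, 325.4, 124.6] 574
last_1 0.59 [264.5, 236.4, 338.6, 275.2] 2185
pad_1 0.97 [201.7, 143.9, 269.9, 177.2] 1429
pad_1 0.84 [182.0, 166.1, 259.6, 202.0] 1644
pad_1 0.76 [167.5, 187.7, 249.7, 228.3] 1826
pad_1 0.65 [156.7, 214.0, 235.2, 257.2] 2033
jar 0.57 [217.5, 91.4, 246.0, 132.6] 1054
shoe 0.72 [104.1, 243.8, 180.8, 299.3] 2632
```

View pics/scene0.png

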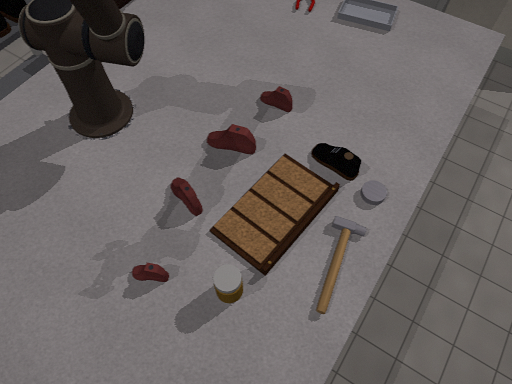

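View pics/side0.png

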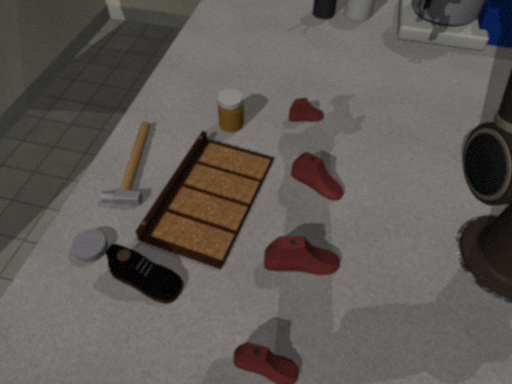

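```bash
cat > h.py <<'E'
from rig import *
import cv2,numpy as np
def cloud(d,c):
    K,T=c["camera_matrix"],c["cam_to_world"]
    v,u=np.mgrid[:384,:512]
    P=np.stack([(u-K[0,2])/K[0,0]*d,(v-K[1,2])/K[1,1]*d,d],-1)
    return P@T[:3,:3].T+T[:3,3]
def rect(xy):
    (c,s,a)=cv2.minAreaRect((xy*1000).astype(np.float32))
    if s[0]<s[1]: s=s[::-1];a+=90
    return np.round(c,1),np.round(s,1),round(a,1)
E
python3 - <<'E'
from h import *
for n in ("scene","side"):
    p,d=snapshot(n);W=cloud(d,get_calibration(n))
    t=W[(d>0)&(abs(W[...,2])<.03)&(W[...,0]>.2)];print(n,"table z median",np.median(t[:,2]))
    for t in ("last_1","pad_1","jar","shoe"):
        for r in cut_out(t,n):
            m=cv2.erode(r["region"].astype(np.uint8),np.ones((2,2)))>0
            P=W[m&(d>0)]
            z=np.percentile(P[:,2],[2,50,98]).round(4)
            P=P[(P[:,2]>z[0]-.005)&(P[:,2]<z[2]+.005)]
            top=P[P[:,2]>z[2]-.008]
            print(t,round(r["conf"],2),np.array(r["extent"]).astype(int),z,"rect",*rect(P[:,:2]),"top",*rect(top[:,:2]),top[:,:2].mean(0).round(4))
E
```

```text
scene table z median -0.0008391084440311225
last_1 0.97 [259  87 293 112] [-0.0008  0.0287  0.0689] rect [449.6 332.9] [111.8  35.1] 179.7 top [471.4 338.4] [42.  23.4] 0.8 [0.4707 0.3376]
last_1 0.83 [168 176 204 219] [0.008  0.0416 0.0778] rect [ 429.1 -102.8] [125.5  44. ] 156.4 top [ 446.1 -106.7] [50.8 25.2] 159.8 [ 0.4473 -0.1081]
last_1 0.8 [206 125 256 155] [0.0012 0.0382 0.0845] rect [426.4 118.1] [146.8  68.9] 34.7 top [449.6 127.8] [53.5 27.2] 12.2 [0.4503 0.1263]
last_1 0.79 [135 263 173 282] [0.0058 0.0311 0.0638] rect [ 494.  -331.7] [86.3 28.9] 19.3 top [ 505.3 -322.1] [35.5 18.9] 23.9 [ 0.5058 -0.3232]
pad_1 0.9 [268 156 326 199] [0.0107 0.0148 0.0186] rect [659.4 119.9] [159.6  66.9] 172.7 top [659.4 119.9] [159.6  66.9] 172.7 [0.661  0.1192]
pad_1 0.84 [231 191 293 238] [0.011  0.0148 0.0187] rect [640.4 -34.9] [163.4  66.8] 173.9 top [640.4 -34.9] [163.4  66.8] 173.9 [ 0.6432 -0.0359]
pad_1 0.79 [214 209 278 258] [0.0112 0.0151 0.0185] rect [ 632.5 -112.1] [160.4  65.1] 172.6 top [ 632.5 -112.1] [160.4  65.1] 172.6 [ 0.6347 -0.1132]
pad_1 0.59 [254 176 311 224] [0.
[... 1336 characters left out ...]
7] [0.0118 0.0147 0.0175] rect [ 625.7 -106.9] [161.6  65.4] 172.8 top [ 625.7 -106.9] [161.6  65.4] 172.8 [ 0.6247 -0.1049]
pad_1 0.74 [185 164 261 201] [0.0118 0.0148 0.0177] rect [635.3 -33.2] [162.   74.5] 173.9 top [635.3 -33.2] [162.   74.5] 173.9 [ 0.6337 -0.0291]
pad_1 0.61 [153 213 234 257] [0.0125 0.0151 0.0178] rect [653.5 125.6] [162.   65.9] 174.1 top [653.5 125.6] [162.   65.9] 174.1 [0.652  0.1265]
jar 0.96 [219  91 243 131] [0.0053 0.0682 0.0967] rect [ 673.3 -242.9] [62.8 62.5] 8.2 top [ 672.9 -244.2] [60.9 59.8] 16.1 [ 0.673  -0.2417]
shoe 0.78 [105 242 184 302] [0.0064 0.0378 0.071 ] rect [710.6 241.6] [146.7  60.7] 169.4 top [747.  234.5] [73.  34.5] 171.8 [0.747  0.2351]
```

The scene picture shows the lasts at (152,272), (186,196), (232,140) and (277,100), and the rack centred near (275,212). The jar is at (228,283), at the −y end, and the shoe at (336,160), at +y. All four heels point roughly +x. The side view gives the same layout, but its positions are about 8 mm off the scene camera's, so I'll settle that with the wrist camera.

```bash
cat >> h.py <<'E'
from scipy.spatial.transform import Rotation as R
def pose():
    o=get_obs();q=np.array(o["orientation"]);return np.array(o["position"]),R.from_quat(q[[1,2,3,0]]),o
def go(*goals):
    """goals (x,y,z,yaw_deg of tool x); prints shift shares and twist share from the present pose"""
    p,r,o=pose();M=r.as_matrix();y0=np.degrees(np.arctan2(M[1,0],M[0,0]))
    print("t",round(o["time"],2),"p",p.round(4),"yaw",round(y0,2),"tilt",M[2].round(4))
    for g in goals:
        s=M.T@(np.array(g[:3])-p);dy=(y0-g[3]+180)%360-180
        print(g,"->",s.round(4).tolist(),"tw",round(dy/180,4),"rows>=",round(np.linalg.norm(s)/.0417,1),round(abs(dy)/7.16,1))
E
python3 -c "
from h import *
go((.44,-.335,.25,18),(.44,-.335,.25,-6.6))
c=get_calibration('wrist');p,r,o=pose();print((r.as_matrix().T@(c['cam_to_world'][:3,3]-p)).round(3),(r.as_matrix().T@c['cam_to_world'][:3,:3]).round(3),c['camera_matrix'].round(1))"
```

```text
t 1.0 p [ 0.2678 -0.5647  0.2313] yaw 25.37 tilt [-0. -0. -1.]
(0.44, -0.335, 0.25, 18) -> [0.2541, -0.1338, -0.0188] tw 0.0409 rows>= 6.9 1.0
(0.44, -0.335, 0.25, -6.6) -> [0.2541, -0.1338, -0.0188] tw 0.1776 rows>= 6.9 4.5
[ 0.069  0.001 -0.142] [[-0.    -0.962 -0.274]
 [ 1.    -0.    -0.001]
 [ 0.001 -0.274  0.962]] [[324.1   0.  252.9]
 [  0.  324.1 186.4]
 [  0.    0.    1. ]]
```

>>> arm_command:
  rows:
    - {"translation":[0.04,-0.02,-0.01],"twist":0.01,"hand":-1}
    - {"translation":[0.08,-0.04,-0.02],"twist":0.02,"hand":-1}
    - {"translation":[0.115,-0.06,-0.02],"twist":0.03,"hand":-1}
    - {"translation":[0.15,-0.08,-0.02],"twist":0.04,"hand":-1}
    - {"translation":[0.185,-0.1,-0.02],"twist":0.04,"hand":-1}
    - {"translation":[0.22,-0.12,-0.02],"twist":0.04,"hand":-1}
    - {"translation":[0.255,-0.134,-0.02],"twist":0.04,"hand":-1}
    - {"translation":[0.285,-0.134,-0.02],"twist":0.04,"hand":-1}
    - {"translation":[0.285,-0.134,-0.02],"twist":0.04,"hand":-1}
    - {"translation":[0.285,-0.134,-0.02],"twist":0.04,"hand":-1}
    - {"translation":[0.285,-0.134,-0.02],"twist":0.04,"hand":-1}

```text
time: 1.92
position: [0.4676, -0.3217, 0.2512]
orientation: [0.0, 0.987, 0.158, -0.0]
contact_force: [-0.0, 0.3, -0.3]
gripper_width: 0.0855
gripper_force: 0.0
```

```bash
cat >> h.py <<'E'
def look(things,name=None,zr=(.004,.2)):
    c=get_calibration("wrist");p,d=snapshot("wrist");W=cloud(d,c)
    if name: cv2.imwrite(f"pics/{name}.png",p[...,::-1])
    out=[]
    for t in things:
        for r in cut_out(t,"wrist"):
            e=np.array(r["extent"]).astype(int)
            P=W[r["region"]&(d>0)]
            if len(P)<200: continue
            P=P[P[:,2]>zr[0]];zt=np.percentile(P[:,2],97)
            top=P[P[:,2]>zt-.005]
            print(t,round(r["conf"],2),e,"ztop",zt.round(4),"rect",*rect(P[:,:2]),"top",*rect(top[:,:2]))
E
python3 -c "
from h import *
go((.5,-.32,.25,18))
look(['last_1','pad_4','jar'],'w1')"
```

```text
t 1.92 p [ 0.4676 -0.3217  0.2512] yaw 18.21 tilt [-9.e-04 -0.e+00 -1.e+00]
(0.5, -0.32, 0.25, 18) -> [0.0313, 0.0086, 0.0011] tw 0.0012 rows>= 0.8 0.0
last_1 0.67 [  8  77 101 177] ztop 0.0771 rect [ 422.3 -103. ] [132.9  40.8] 157.4 top [ 446.1 -105.3] [48.7 26.4] 158.0
last_1 0.56 [246 100 278 179] ztop 0.0627 rect [ 489.  -328.4] [93.  38.9] 17.6 top [ 503.3 -320.3] [35.2 20.8] 22.1
pad_4 0.65 [ 48   0 116  35] ztop 0.0171 rect [ 553.6 -107.1] [73.  29.8] 108.1 top [ 553.6 -107.1] [73.  29.8] 108.1
```

```bash
python3 -c "
from h import *
go((.503,-.322,.1,18.5),(.503,-.322,.034,18.5))"
```

```text
t 2.12 p [ 0.4669 -0.3225  0.2512] yaw 18.06 tilt [-4.e-04 -2.e-04 -1.e+00]
(0.503, -0.322, 0.1, 18.5) -> [0.0345, 0.0108, 0.1512] tw -0.0024 rows>= 3.7 0.1
(0.503, -0.322, 0.034, 18.5) -> [0.0346, 0.0108, 0.2172] tw -0.0024 rows>= 5.3 0.1
```

View pics/w1.png

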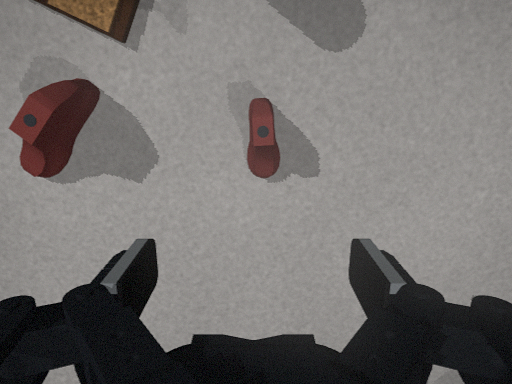

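The wrist view shows last_1 with its bushing at (263,131), its heel up the image and its axis nearly along the tool's x, which agrees with the computed shift. The toe of last_3 shows at (60,130).

>>> arm_command:
  rows:
    - {"translation":[0.015,0.005,0.035],"twist":0,"hand":-1}
    - {"translation":[0.034,0.011,0.07],"twist":0,"hand":-1}
    - {"translation":[0.0345,0.011,0.11],"twist":0,"hand":-1}
    - {"translation":[0.0345,0.011,0.15],"twist":0,"hand":-0.4}
    - {"translation":[0.0345,0.011,0.185],"twist":0,"hand":-0.2}
    - {"translation":[0.0345,0.011,0.217],"twist":0,"hand":0}
    - {"translation":[0.0345,0.011,0.217],"twist":0,"hand":0}
    - {"translation":[0.0345,0.011,0.217],"twist":0,"hand":1}
    - {"translation":[0.0345,0.011,0.217],"twist":0,"hand":1}
    - {"translation":[0.0345,0.011,0.217],"twist":0,"hand":1}
    - {"translation":[0.0345,0.011,0.217],"twist":0,"hand":1}
    - {"translation":[0.0345,0.011,0.217],"twist":0,"hand":1}

```text
time: 3.12
position: [0.5056, -0.3224, 0.0368]
orientation: [0.002, 0.987, 0.158, 0.002]
contact_force: [-0.6, 0.1, 0.3]
gripper_width: 0.0212
gripper_force: 61.2
```

```bash
python3 -c "
from h import *
go((.505,-.322,.16,18.5),(.59,-.07,.25,-6.7))"
```

```text
t 3.12 p [ 0.5056 -0.3224  0.0368] yaw 18.17 tilt [ 0.0025  0.0036 -1.    ]
(0.505, -0.322, 0.16, 18.5) -> [-0.0001, -0.0001, -0.1232] tw -0.0019 rows>= 3.0 0.0
(0.59, -0.07, 0.25, -6.7) -> [0.1595, -0.2127, -0.2136] tw 0.1381 rows>= 8.2 3.5
```

>>> arm_command:
  rows:
    - {"translation":[0,0,-0.03],"twist":0,"hand":1}
    - {"translation":[0,0,-0.07],"twist":0,"hand":1}
    - {"translation":[0,0,-0.11],"twist":0,"hand":1}
    - {"translation":[0.015,-0.02,-0.14],"twist":0.03,"hand":1}
    - {"translation":[0.035,-0.045,-0.165],"twist":0.06,"hand":1}
    - {"translation":[0.055,-0.075,-0.185],"twist":0.09,"hand":1}
    - {"translation":[0.08,-0.105,-0.2],"twist":0.12,"hand":1}
    - {"translation":[0.1,-0.135,-0.21],"twist":0.138,"hand":1}
    - {"translation":[0.125,-0.165,-0.213],"twist":0.138,"hand":1}
    - {"translation":[0.145,-0.195,-0.213],"twist":0.138,"hand":1}
    - {"translation":[0.159,-0.213,-0.213],"twist":0.138,"hand":1}
    - {"translation":[0.159,-0.213,-0.213],"twist":0.138,"hand":1}

```text
time: 4.12
position: [0.5902, -0.0646, 0.249]
orientation: [-0.001, 0.998, -0.056, 0.002]
contact_force: [-0.1, -0.7, -0.4]
gripper_width: 0.021
gripper_force: 61.4
```

```bash
python3 -c "
from h import *
go((.59,-.07,.25,-6.7))
look(['pad_4','last_1','jar','shoe'],'w2')"
```

```text
t 4.12 p [ 0.5902 -0.0646  0.249 ] yaw -6.39 tilt [ 0.0033 -0.0023 -1.    ]
(0.59, -0.07, 0.25, -6.7) -> [0.0005, 0.0054, -0.001] tw 0.0017 rows>= 0.1 0.0
pad_4 0.75 [189  40 251 185] ztop 0.017 rect [640.  -31.6] [167.5  68. ] 173.3 top [640.1 -31.7] [166.3  67.7] 173.4
pad_4 0.73 [258  36 322 189] ztop 0.0169 rect [ 630.7 -109.7] [163.6  65.9] 173.1 top [ 630.7 -109.7] [163.6  65.9] 173.1
pad_4 0.68 [ 43  37 121 185] ztop 0.0171 rect [657.6 124.4] [168.   71.4] 173.0 top [657.7 123.5] [166.8  69.4] 173.0
pad_4 0.66 [116  35 185 189] ztop 0.017 rect [648.1  46.3] [166.   69.8] 173.1 top [648.4  45.8] [165.4  68.9] 172.8
last_1 0.96 [224 168 280 320] ztop 0.2768 rect [576.1 -57.5] [92.8 41.8] 174.6 top [591.6 -65.6] [34.7 20.8] 172.9
last_1 0.65 [270 227 320 322] ztop 0.0611 rect [ 478. -101.] [231.9  60.8] 177.5 top [529.5 -99.5] [129.9  19.5] 16.8
last_1 0.62 [ 72 242 135 329] ztop 0.0831 rect [519.   84.6] [266.3  78.1] 145.6 top [530.4  60.3] [225.1  17.7] 128.0
last_1 0.51 [259  36 322 189] ztop 0.0169 rect [ 630.1 -110. ] [167.6  69.7] 173.4 top [ 630.2 -109.4] [166.8  68.8] 173.9
jar 0.71 [379   2 497  89] ztop 0.0966 rect [ 679.3 -247.9] [66.9 66.1] 124.7 top [ 679.2 -248.7] [65.6 65. ] 124.2
shoe 0.65 [  0  71  13 140] ztop 0.0164 rect [676.8 215.1] [77.9 11.4] 162.8 top [667.9 215.9] [55.  6.] 162.1
```

View pics/w2.png

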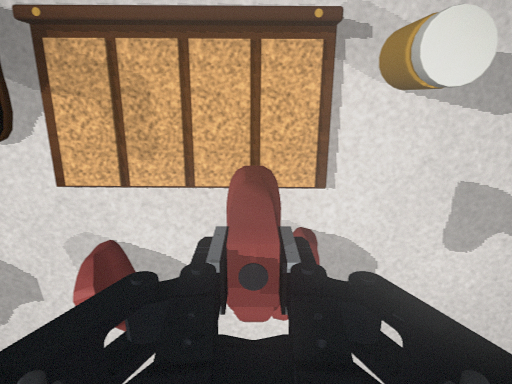

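The pads span (43–322, 36–189), with the rail at the top edge and the jar at (440,45). Last_1 is held upright and square to the fingers, with its bushing at (252,275).

```bash
python3 -c "
from h import *
go((.6464,-.1109,.1,-6.7),(.6464,-.1109,.053,-6.7))"
```

```text
t 4.37 p [ 0.5884 -0.0704  0.2476] yaw -6.73 tilt [ 3.e-04  6.e-04 -1.e+00]
(0.6464, -0.1109, 0.1, -6.7) -> [0.0623, 0.0334, 0.1477] tw -0.0002 rows>= 3.9 0.0
(0.6464, -0.1109, 0.053, -6.7) -> [0.0623, 0.0334, 0.1947] tw -0.0002 rows>= 5.0 0.0
```

>>> arm_command:
  rows:
    - {"translation":[0.02,0.011,0.03],"twist":0,"hand":1}
    - {"translation":[0.042,0.022,0.06],"twist":0,"hand":1}
    - {"translation":[0.0623,0.0334,0.09],"twist":0,"hand":1}
    - {"translation":[0.0623,0.0334,0.125],"twist":0,"hand":1}
    - {"translation":[0.0623,0.0334,0.155],"twist":0,"hand":1}
    - {"translation":[0.0623,0.0334,0.175],"twist":0,"hand":1}
    - {"translation":[0.0623,0.0334,0.187],"twist":0,"hand":1}
    - {"translation":[0.0623,0.0334,0.194],"twist":0,"hand":1}
    - {"translation":[0.0623,0.0334,0.196],"twist":0,"hand":1}
    - {"translation":[0.0623,0.0334,0.196],"twist":0,"hand":1}
    - {"translation":[0.0623,0.0334,0.196],"twist":0,"hand":1}

```text
time: 5.28
position: [0.6479, -0.1104, 0.0528]
orientation: [0.0, 0.998, -0.058, 0.001]
contact_force: [-0.7, 0.2, 1.0]
gripper_width: 0.0216
gripper_force: 61.4
```

```bash
python3 -c "
from h import *
go((.6464,-.1109,.05,-6.7));print(get_obs()['contact_force'])
snapshot('side');go((.6464,-.1109,.05,-6.7));print(get_obs()['contact_force'])"
```

```text
t 5.28 p [ 0.6479 -0.1104  0.0528] yaw -6.7 tilt [ 2.9e-03  3.0e-04 -1.0e+00]
(0.6464, -0.1109, 0.05, -6.7) -> [-0.0015, 0.0007, 0.0028] tw -0.0 rows>= 0.1 0.0
[-0.66776808  0.15717977  1.01169993]
t 5.33 p [ 0.6479 -0.1103  0.0528] yaw -6.69 tilt [ 2.9e-03  4.0e-04 -1.0e+00]
(0.6464, -0.1109, 0.05, -6.7) -> [-0.0014, 0.0008, 0.0028] tw 0.0001 rows>= 0.1 0.0
[ 0.06545748  0.11360655 -1.12625117]
```

>>> arm_command:
  rows:
    - {"translation":[0,0,0.0015],"twist":0,"hand":1}
    - {"translation":[0,0,0.0015],"twist":0,"hand":1}
    - {"translation":[0,0,0.0015],"twist":0,"hand":0.2}
    - {"translation":[0,0,0.0015],"twist":0,"hand":0.2}
    - {"translation":[0,0,0.0015],"twist":0,"hand":0.2}
    - {"translation":[0,0,-0.01],"twist":0,"hand":0.2}
    - {"translation":[0,0,-0.04],"twist":0,"hand":0.1}
    - {"translation":[0,0,-0.08],"twist":0,"hand":-0.5}
    - {"translation":[0,0,-0.12],"twist":0,"hand":-1}
    - {"translation":[0,0,-0.16],"twist":0,"hand":-1}
    - {"translation":[0,0,-0.19],"twist":0,"hand":-1}
    - {"translation":[0,0,-0.19],"twist":0,"hand":-1}

```text
time: 6.33
position: [0.6518, -0.1108, 0.2522]
orientation: [0.001, 0.998, -0.058, 0.008]
contact_force: [0.3, -0.7, 0.4]
gripper_width: 0.0857
gripper_force: 0.0
```

```bash
python3 -c "
from h import *
snapshot('side')
look(['pad_4','last_1'],'w3')
go((.42,.30,.25,3))"
```

```text
pad_4 0.94 [156 103 221 236] ztop 0.0169 rect [640.4 -31.7] [164.5  69.9] 173.3 top [640.4 -32.1] [164.5  69.2] 173.3
pad_4 0.75 [ 19 103  94 236] ztop 0.0171 rect [658.  123.5] [163.8  71. ] 173.3 top [658.  122.9] [163.8  69.9] 173.2
pad_4 0.75 [ 84  98 159 240] ztop 0.017 rect [649.1  46. ] [163.4  70.8] 173.3 top [649.   45.5] [163.7  69.9] 173.0
pad_4 0.59 [224  98 282 241] ztop 0.0169 rect [ 631.3 -110. ] [164.4  66.1] 173.3 top [ 630.8 -110. ] [163.4  66.1] 173.3
last_1 0.67 [232 136 270 216] ztop 0.0788 rect [ 631.1 -109.3] [95.8 39.6] 172.4 top [ 648.3 -110.3] [34.8 20.1] 173.3
last_1 0.66 [ 58 365  76 381] ztop 0.0852 rect [532.7  38.4] [298.4  26.2] 136.3 top [532.7  38.4] [298.4  26.2] 136.3
last_1 0.56 [237 274 286 341] ztop 0.0766 rect [ 525.6 -112.8] [263.9  57.7] 169.2 top [ 553.9 -115.6] [210.9  29.5] 175.5
t 6.53 p [ 0.6456 -0.1094  0.2401] yaw -6.66 tilt [-2.5e-03 -3.0e-04 -1.0e+00]
(0.42, 0.3, 0.25, 3) -> [-0.2716, -0.3804, -0.0091] tw -0.0537 rows>= 11.2 1.3
```

View pics/w3.png

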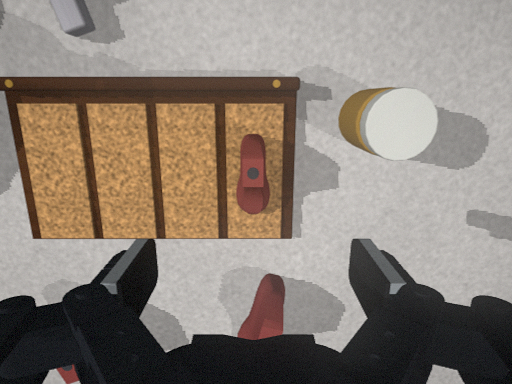

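Last_1 stands centred on pad_4 at (253,172), within about 1 mm and 1°. Last_2 is next.

>>> arm_command:
  rows:
    - {"translation":[-0.024,-0.033,0],"twist":-0.01,"hand":-1}
    - {"translation":[-0.048,-0.066,0],"twist":-0.02,"hand":-1}
    - {"translation":[-0.072,-0.1,0],"twist":-0.03,"hand":-1}
    - {"translation":[-0.096,-0.133,-0.005],"twist":-0.04,"hand":-1}
    - {"translation":[-0.12,-0.166,-0.01],"twist":-0.054,"hand":-1}
    - {"translation":[-0.144,-0.2,-0.01],"twist":-0.054,"hand":-1}
    - {"translation":[-0.168,-0.233,-0.01],"twist":-0.054,"hand":-1}
    - {"translation":[-0.192,-0.266,-0.01],"twist":-0.054,"hand":-1}
    - {"translation":[-0.216,-0.3,-0.01],"twist":-0.054,"hand":-1}
    - {"translation":[-0.24,-0.333,-0.01],"twist":-0.054,"hand":-1}
    - {"translation":[-0.264,-0.366,-0.01],"twist":-0.054,"hand":-1}
    - {"translation":[-0.272,-0.38,-0.01],"twist":-0.054,"hand":-1}

```text
time: 7.53
position: [0.4162, 0.302, 0.2487]
orientation: [0.0, 1.0, 0.028, -0.003]
contact_force: [0.5, 0.2, -0.3]
gripper_width: 0.0851
gripper_force: 0.0
```

```bash
python3 -c "
from h import *
snapshot('side');snapshot('side')
look(['last_1'],'w4')
go((.47,.341,.1,5))"
```

```text
last_1 0.81 [379  91 448 218] ztop 0.084 rect [420.6 131.7] [152.3  45.4] 16.3 top [448.  131.1] [55.6 28.9] 14.7
last_1 0.76 [197  75 235 178] ztop 0.0699 rect [445.9 342.1] [113.9  45.2] 178.7 top [466.7 342.9] [42.4 23. ] 1.0
t 7.73 p [0.4197 0.2986 0.2494] yaw 3.14 tilt [-0.003   0.0026 -1.    ]
(0.47, 0.341, 0.1, 5) -> [0.053, -0.0399, 0.1491] tw -0.0103 rows>= 3.9 0.3
```

View pics/w4.png

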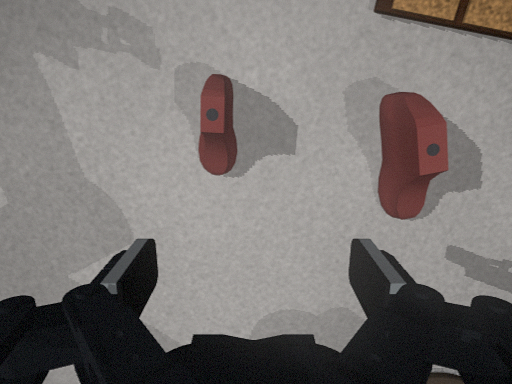

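Last_2's bushing is at (212,115), with its axis near yaw 0. Last_4's is at (433,150), at about 15.5°.

```bash
python3 -c "
from h import *
go((.465,.3425,.041,0))"
```

```text
t 7.73 p [0.4197 0.2986 0.2494] yaw 3.14 tilt [-0.003   0.0026 -1.    ]
(0.465, 0.3425, 0.041, 0) -> [0.0483, -0.0418, 0.2081] tw 0.0174 rows>= 5.2 0.4
```

>>> arm_command:
  rows:
    - {"translation":[0.017,-0.015,0.03],"twist":0.01,"hand":-1}
    - {"translation":[0.034,-0.03,0.06],"twist":0.0174,"hand":-1}
    - {"translation":[0.0483,-0.042,0.09],"twist":0.0174,"hand":-1}
    - {"translation":[0.0483,-0.042,0.13],"twist":0.0174,"hand":-0.6}
    - {"translation":[0.0483,-0.042,0.17],"twist":0.0174,"hand":-0.2}
    - {"translation":[0.0483,-0.042,0.2],"twist":0.0174,"hand":0}
    - {"translation":[0.0483,-0.042,0.208],"twist":0.0174,"hand":0}
    - {"translation":[0.0483,-0.042,0.208],"twist":0.0174,"hand":0}
    - {"translation":[0.0483,-0.042,0.208],"twist":0.0174,"hand":1}
    - {"translation":[0.0483,-0.042,0.208],"twist":0.0174,"hand":1}
    - {"translation":[0.0483,-0.042,0.208],"twist":0.0174,"hand":1}
    - {"translation":[0.0483,-0.042,0.208],"twist":0.0174,"hand":1}

```text
time: 8.73
position: [0.4683, 0.3447, 0.0456]
orientation: [-0.001, 1.0, -0.001, 0.002]
contact_force: [0.1, 0.2, -1.8]
gripper_width: 0.0238
gripper_force: 60.8
```

```bash
python3 -c "
from h import *
snapshot('side')
g=18.5
x,y=.6396+g/1e3*.9932,-.0320-g/1e3*.1167
go((.465,.3425,.17,0),(x,y,.17,-6.7),(x,y,.057,-6.7));print(get_obs()['gripper_width'])"
```

```text
t 8.78 p [0.4679 0.3446 0.0452] yaw -0.08 tilt [ 0.0029 -0.0018 -1.    ]
(0.465, 0.3425, 0.17, 0) -> [-0.0025, 0.0018, -0.1248] tw -0.0005 rows>= 3.0 0.0
(0.6579742, -0.03415895, 0.17, -6.7) -> [0.191, 0.3782, -0.1249] tw 0.0368 rows>= 10.6 0.9
(0.6579742, -0.03415895, 0.057, -6.7) -> [0.1906, 0.3784, -0.0119] tw 0.0368 rows>= 10.2 0.9
0.02344273031552233
```

```bash
cat >> h.py <<'E'
def chain(cmds,p=(.268,-.565,.231),yaw=25.37):
    """commanded pose after the last rows given as (tx,ty,tz,twist), tool pointing down"""
    p=np.array(p)
    for x,y,z,t in cmds:
        a=np.radians(yaw);p=p+[x*np.cos(a)+y*np.sin(a),x*np.sin(a)-y*np.cos(a),-z];yaw-=180*t
        print("cmd",p.round(4),round(yaw,2))
E
python3 -c "
from h import *
chain([(.285,-.134,-.02,.04),(.0345,.011,.217,0),(.159,-.213,-.213,.138),(.0623,.0334,.196,0),(0,0,-.19,0),(-.272,-.38,-.01,-.054),(.0483,-.042,.208,.0174)])"
```

```text
cmd [ 0.4681 -0.3218  0.251 ] 18.17
cmd [ 0.5043 -0.3215  0.034 ] 18.17
cmd [ 0.589  -0.0695  0.247 ] -6.67
cmd [ 0.647 -0.11   0.051] -6.67
cmd [ 0.647 -0.11   0.241] -6.67
cmd [0.4209 0.2991 0.251 ] 3.05
cmd [0.4669 0.3436 0.043 ] -0.08
```

>>> arm_command:
  rows:
    - {"translation":[0,0,-0.03],"twist":0,"hand":1}
    - {"translation":[0,0,-0.07],"twist":0,"hand":1}
    - {"translation":[0.005,0.01,-0.105],"twist":0,"hand":1}
    - {"translation":[0.02,0.04,-0.125],"twist":0.01,"hand":1}
    - {"translation":[0.038,0.075,-0.13],"twist":0.02,"hand":1}
    - {"translation":[0.056,0.11,-0.13],"twist":0.03,"hand":1}
    - {"translation":[0.074,0.145,-0.13],"twist":0.0368,"hand":1}
    - {"translation":[0.092,0.18,-0.13],"twist":0.0368,"hand":1}
    - {"translation":[0.11,0.215,-0.13],"twist":0.0368,"hand":1}
    - {"translation":[0.128,0.25,-0.13],"twist":0.0368,"hand":1}
    - {"translation":[0.146,0.285,-0.13],"twist":0.0368,"hand":1}
    - {"translation":[0.164,0.32,-0.13],"twist":0.0368,"hand":1}

```text
time: 9.78
position: [0.631, 0.0219, 0.1744]
orientation: [-0.0, 0.998, -0.058, 0.001]
contact_force: [1.4, -0.3, -1.5]
gripper_width: 0.0235
gripper_force: 61.1
```

```bash
python3 -c "
from h import *
chain([(.164,.32,-.13,.0368)],(.4669,.3436,.043),-.08)
go((.6592,-.0341,.060,-6.7));print(get_obs()['gripper_width'])"
```

```text
cmd [0.6305 0.0234 0.173 ] -6.7
t 9.78 p [0.631  0.0219 0.1744] yaw -6.69 tilt [ 1.5e-03 -2.0e-04 -1.0e+00]
(0.6592, -0.0341, 0.06, -6.7) -> [0.0344, 0.0524, 0.1144] tw 0.0 rows>= 3.1 0.0
0.023539989979242153
```

>>> arm_command:
  rows:
    - {"translation":[0.018,0.027,0],"twist":0,"hand":1}
    - {"translation":[0.0352,0.0535,0],"twist":0,"hand":1}
    - {"translation":[0.0352,0.0535,0.03],"twist":0,"hand":1}
    - {"translation":[0.0352,0.0535,0.065],"twist":0,"hand":1}
    - {"translation":[0.0352,0.0535,0.09],"twist":0,"hand":1}
    - {"translation":[0.0352,0.0535,0.105],"twist":0,"hand":1}
    - {"translation":[0.0352,0.0535,0.112],"twist":0,"hand":1}
    - {"translation":[0.0352,0.0535,0.114],"twist":0,"hand":1}
    - {"translation":[0.0352,0.0535,0.115],"twist":0,"hand":1}
    - {"translation":[0.0352,0.0535,0.115],"twist":0,"hand":1}

```text
time: 10.62
position: [0.6597, -0.0334, 0.0612]
orientation: [0.0, 0.998, -0.058, 0.001]
contact_force: [-2.8, -0.3, 3.6]
gripper_width: 0.0236
gripper_force: 61.6
```

>>> arm_command:
  rows:
    - {"translation":[0,0,0],"twist":0,"hand":0.1}
    - {"translation":[0,0,0],"twist":0,"hand":0.1}
    - {"translation":[0,0,0],"twist":0,"hand":0.1}
    - {"translation":[0,0,0],"twist":0,"hand":0.1}
    - {"translation":[0,0,-0.02],"twist":0,"hand":0.1}
    - {"translation":[0,0,-0.06],"twist":0,"hand":0.1}
    - {"translation":[0,0,-0.1],"twist":0,"hand":-0.5}
    - {"translation":[-0.03,0,-0.125],"twist":0,"hand":-1}
    - {"translation":[-0.07,0,-0.14],"twist":0.0,"hand":-1}
    - {"translation":[-0.11,0.01,-0.16],"twist":0.03,"hand":-1}
    - {"translation":[-0.145,0.02,-0.18],"twist":0.06,"hand":-1}
    - {"translation":[-0.18,0.03,-0.19],"twist":0.09,"hand":-1}

```text
time: 11.62
position: [0.4773, -0.0423, 0.2499]
orientation: [-0.0, 0.98, -0.2, 0.002]
contact_force: [-0.2, -1.1, 0.9]
gripper_width: 0.0855
gripper_force: 0.0
```

>>> arm_command:
  rows:
    - {"translation":[-0.04,0,0],"twist":0,"hand":-1}
    - {"translation":[-0.07,0,0],"twist":0,"hand":-1}
    - {"translation":[-0.07,0,0],"twist":0,"hand":-1}
    - {"translation":[-0.07,0,0],"twist":0,"hand":-1}

```text
time: 11.95
position: [0.4122, -0.0147, 0.2482]
orientation: [-0.0, 0.98, -0.198, 0.001]
contact_force: [0.9, 0.0, 0.7]
gripper_width: 0.0854
gripper_force: 0.0
```

```bash
python3 -c "
from h import *
chain([(.0352,.0535,.115,0),(-.18,.03,-.19,.09),(-.07,0,0,0)],(.6305,.0234,.173),-6.7)
snapshot('side')
look(['last_1','pad_1'],'w5')
go((.444,-.104,.1,-23))"
```

```text
cmd [ 0.6592 -0.0338  0.058 ] -6.7
cmd [ 0.4769 -0.0426  0.248 ] -22.9
cmd [ 0.4125 -0.0154  0.248 ] -22.9
last_1 0.79 [289  57 347 179] ztop 0.077 rect [422.1 -98.5] [133.1  51.9] 153.5 top [ 445.7 -104.9] [48.8 26. ] 158.6
last_1 0.68 [ 78 139 195 241] ztop 0.0842 rect [423.  120.2] [154.3  45.9] 18.8 top [448.  130.3] [56.2 28.9] 14.9
pad_1 0.82 [ 88   0 166  62] ztop 0.0171 rect [597.4  51.1] [66.7 60.9] 83.4 top [597.4  51.1] [66.7 60.9] 83.4
pad_1 0.79 [168   3 238  40] ztop 0.0171 rect [576.6 -25. ] [65.8 37.9] 82.4 top [576.7 -25.1] [65.7 37.9] 82.5
pad_1 0.56 [244   0 297  21] ztop 0.0171 rect [553.  -93.4] [54.8 15.1] 72.8 top [553.  -93.5] [54.5 15.1] 72.8
t 12.15 p [ 0.4145 -0.0154  0.2483] yaw -22.91 tilt [ 1.1e-03 -2.0e-04 -1.0e+00]
(0.444, -0.104, 0.1, -23) -> [0.0615, 0.0702, 0.1484] tw 0.0005 rows>= 4.2 0.0
```

View pics/w5.png

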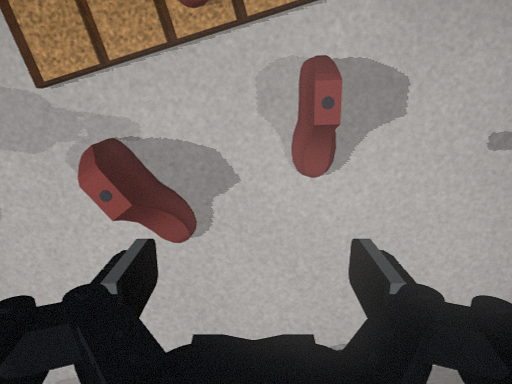

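Last_3's bushing is at (328,103), and its cone sides run parallel to the tool's x. Last_4's bushing is at (106,196).

>>> arm_command:
  rows:
    - {"translation":[0.021,0.023,0.02],"twist":0,"hand":-1}
    - {"translation":[0.043,0.046,0.04],"twist":0,"hand":-1}
    - {"translation":[0.0647,0.0696,0.06],"twist":0,"hand":-1}
    - {"translation":[0.0647,0.0696,0.1],"twist":0,"hand":-0.9}
    - {"translation":[0.0647,0.0696,0.14],"twist":0,"hand":-0.6}
    - {"translation":[0.0647,0.0696,0.175],"twist":0,"hand":-0.3}
    - {"translation":[0.0647,0.0696,0.198],"twist":0,"hand":-0.1}
    - {"translation":[0.0647,0.0696,0.198],"twist":0,"hand":-0.1}
    - {"translation":[0.0647,0.0696,0.198],"twist":0,"hand":1}
    - {"translation":[0.0647,0.0696,0.198],"twist":0,"hand":1}
    - {"translation":[0.0647,0.0696,0.198],"twist":0,"hand":1}
    - {"translation":[0.0647,0.0696,0.198],"twist":0,"hand":1}

```text
time: 13.15
position: [0.4476, -0.1049, 0.0518]
orientation: [0.0, 0.98, -0.198, 0.002]
contact_force: [-0.2, 0.3, -1.2]
gripper_width: 0.0261
gripper_force: 62.6
```

>>> arm_command:
  rows:
    - {"translation":[0,0,-0.03],"twist":0,"hand":1}
    - {"translation":[0,0,-0.07],"twist":0,"hand":1}
    - {"translation":[0.005,-0.01,-0.105],"twist":0,"hand":1}
    - {"translation":[0.02,-0.03,-0.125],"twist":-0.02,"hand":1}
    - {"translation":[0.04,-0.06,-0.13],"twist":-0.04,"hand":1}
    - {"translation":[0.06,-0.09,-0.13],"twist":-0.06,"hand":1}
    - {"translation":[0.08,-0.12,-0.13],"twist":-0.08,"hand":1}
    - {"translation":[0.1,-0.15,-0.13],"twist":-0.09,"hand":1}
    - {"translation":[0.12,-0.178,-0.13],"twist":-0.09,"hand":1}
    - {"translation":[0.137,-0.203,-0.13],"twist":-0.09,"hand":1}
    - {"translation":[0.1507,-0.2243,-0.13],"twist":-0.09,"hand":1}
    - {"translation":[0.1507,-0.2243,-0.13],"twist":-0.09,"hand":1}

```text
time: 14.15
position: [0.6763, 0.0469, 0.1819]
orientation: [-0.001, 0.998, -0.057, 0.004]
contact_force: [0.8, -0.3, -0.4]
gripper_width: 0.0264
gripper_force: 62.8
```

>>> arm_command:
  rows:
    - {"translation":[0,0,0.02],"twist":0,"hand":1}
    - {"translation":[0,0,0.055],"twist":0,"hand":1}
    - {"translation":[0,0,0.085],"twist":0,"hand":1}
    - {"translation":[0,0,0.103],"twist":0,"hand":1}
    - {"translation":[0,0,0.111],"twist":0,"hand":1}
    - {"translation":[0,0,0.114],"twist":0,"hand":1}
    - {"translation":[0,0,0.1145],"twist":0,"hand":1}
    - {"translation":[0,0,0.1145],"twist":0,"hand":1}

```text
time: 14.82
position: [0.6728, 0.0435, 0.0671]
orientation: [-0.0, 0.998, -0.059, 0.001]
contact_force: [0.7, -0.0, -0.8]
gripper_width: 0.0266
gripper_force: 62.8
```

>>> arm_command:
  rows:
    - {"translation":[0,0,0.0015],"twist":0,"hand":1}
    - {"translation":[0,0,0.0015],"twist":0,"hand":1}
    - {"translation":[0,0,0.0015],"twist":0,"hand":0.1}
    - {"translation":[0,0,0.0015],"twist":0,"hand":0.1}
    - {"translation":[0,0,0.0015],"twist":0,"hand":0.1}
    - {"translation":[0,0,0.0],"twist":0,"hand":0.1}
    - {"translation":[0,0,-0.02],"twist":0,"hand":0.1}
    - {"translation":[0,0,-0.06],"twist":0,"hand":0.1}
    - {"translation":[0,0,-0.1],"twist":0,"hand":-0.5}
    - {"translation":[-0.02,0,-0.135],"twist":0,"hand":-1}
    - {"translation":[-0.04,0,-0.17],"twist":0,"hand":-1}
    - {"translation":[-0.04,0,-0.185],"twist":0,"hand":-1}

```text
time: 15.82
position: [0.6317, 0.0489, 0.2563]
orientation: [-0.0, 0.998, -0.058, 0.003]
contact_force: [0.7, 0.1, 1.8]
gripper_width: 0.0842
gripper_force: 0.0
```

```bash
python3 -c "
from h import *
chain([(0,0,.1145,0),(-.04,0,-.185,0)],(.6711,.0433,.18),-6.7)
snapshot('side');snapshot('side')
look(['last_1','pad_1'],'w6')
go((.6,.0,.2,-6.7))"
```

```text
cmd [0.6711 0.0433 0.0655] -6.7
cmd [0.6314 0.048  0.2505] -6.7
last_1 0.97 [366 103 423 186] ztop 0.0785 rect [ 630.2 -108.2] [85.6 66.5] 141.4 top [ 648.3 -110.2] [34.6 21.8] 173.4
last_1 0.87 [228  85 279 202] ztop 0.093 rect [648.4  43.1] [132.5  52.5] 169.0 top [671.9  43.3] [48.4 25.1] 175.3
last_1 0.84 [182 263 249 339] ztop 0.0838 rect [513.5 110.3] [274.2  86.1] 172.8 top [546.8 103.4] [218.   39.9] 161.8
last_1 0.81 [299  98 348 197] ztop 0.0857 rect [637.6 -35.9] [112.6  49.3] 167.5 top [658.4 -33.9] [42.5 23.5] 173.4
pad_1 0.94 [352  71 420 210] ztop 0.0169 rect [ 629.6 -110.2] [166.3  69.5] 173.7 top [ 629.8 -110. ] [165.5  68.9] 173.4
pad_1 0.74 [225  67 287 213] ztop 0.0174 rect [648.4  45.2] [167.6  68.5] 173.3 top [649.5  45.2] [164.9  68. ] 173.3
pad_1 0.66 [153  73 220 208] ztop 0.017 rect [658.1 122.5] [163.7  66.3] 173.3 top [658.1 122.5] [163.7  66.3] 173.3
pad_1 0.64 [288  75 354 212] ztop 0.017 rect [639.8 -32.7] [163.6  69.2] 173.3 top [639.8 -32.8] [163.9  68.6] 173.0
t 16.07 p [0.6313 0.0483 0.2487] yaw -6.71 tilt [-2.5e-03  3.0e-04 -1.0e+00]
(0.6, 0.0, 0.2, -6.7) -> [-0.0253, 0.0516, 0.0488] tw -0.0001 rows>= 1.8 0.0
```

View pics/w6.png

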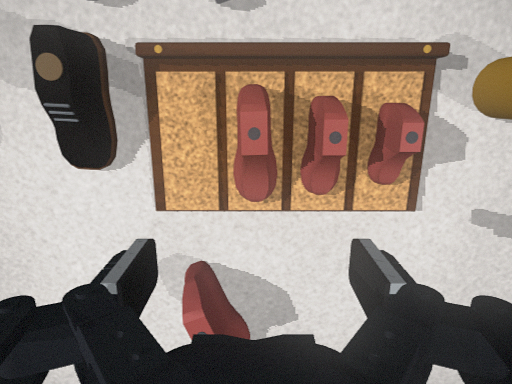

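Last_1, last_2 and last_3 stand centred on pads 4, 3 and 2, with bushings at (411,137), (335,137) and (254,133). The shoe at (75,100) and the jar at (490,88) haven't moved. Last_4 is next.

>>> arm_command:
  rows:
    - {"translation":[-0.035,-0.011,0],"twist":-0.03,"hand":-1}
    - {"translation":[-0.07,-0.022,0],"twist":-0.06,"hand":-1}
    - {"translation":[-0.105,-0.033,0],"twist":-0.09,"hand":-1}
    - {"translation":[-0.14,-0.044,0.01],"twist":-0.1206,"hand":-1}
    - {"translation":[-0.17,-0.054,0.03],"twist":-0.1206,"hand":-1}
    - {"translation":[-0.1918,-0.0607,0.06],"twist":-0.1206,"hand":-1}
    - {"translation":[-0.1918,-0.0607,0.09],"twist":-0.1206,"hand":-1}
    - {"translation":[-0.1918,-0.0607,0.09],"twist":-0.1206,"hand":-1}
    - {"translation":[-0.1918,-0.0607,0.09],"twist":-0.1206,"hand":-1}

```text
time: 16.82
position: [0.4461, 0.1305, 0.1575]
orientation: [0.0, 0.991, 0.131, -0.004]
contact_force: [0.6, 0.3, 0.1]
gripper_width: 0.0852
gripper_force: 0.0
```

```bash
python3 -c "
from h import *
chain([(-.1918,-.0607,.09,-.1206)],(.6314,.048,.2505),-6.7)
look(['last_1'],'w7')
go((.448,.1307,.057,15))"
```

```text
cmd [0.448  0.1307 0.1605] 15.01
last_1 0.89 [377   2 452  43] ztop 0.0417 rect [595.3  45. ] [53.9 29.4] 102.8 top [597.   47.5] [31.9 16.9] 102.7
last_1 0.74 [223 111 281 271] ztop 0.0842 rect [423.1 123.8] [151.5  57.6] 14.6 top [447.9 130.6] [54.8 27.5] 14.3
last_1 0.56 [466   2 512  73] ztop 0.0404 rect [598.6 -20.2] [53.7 30.2] 46.5 top [603.5 -17.7] [38.8 15.1] 29.7
t 16.92 p [0.4501 0.1309 0.161 ] yaw 14.97 tilt [ 8.e-04  2.e-04 -1.e+00]
(0.448, 0.1307, 0.057, 15) -> [-0.0021, -0.0003, 0.104] tw -0.0002 rows>= 2.5 0.0
```

The new measurement of last_4 agrees: cone at (447.9, 130.6) mm, yaw 14.5–15°.

>>> arm_command:
  rows:
    - {"translation":[0,0,0.035],"twist":0,"hand":-0.8}
    - {"translation":[0,0,0.07],"twist":0,"hand":-0.5}
    - {"translation":[0,0,0.095],"twist":0,"hand":-0.3}
    - {"translation":[0,0,0.103],"twist":0,"hand":-0.1}
    - {"translation":[0,0,0.103],"twist":0,"hand":-0.1}
    - {"translation":[0,0,0.103],"twist":0,"hand":1}
    - {"translation":[0,0,0.103],"twist":0,"hand":1}
    - {"translation":[0,0,0.103],"twist":0,"hand":1}
    - {"translation":[0,0,0.103],"twist":0,"hand":1}

```text
time: 17.67
position: [0.451, 0.1314, 0.0595]
orientation: [-0.0, 0.991, 0.131, 0.003]
contact_force: [1.3, 0.6, 3.7]
gripper_width: 0.0285
gripper_force: 60.3
```

>>> arm_command:
  rows:
    - {"translation":[0,0,-0.03],"twist":0,"hand":1}
    - {"translation":[0,0,-0.07],"twist":0,"hand":1}
    - {"translation":[0.01,0.003,-0.105],"twist":0,"hand":1}
    - {"translation":[0.035,0.011,-0.125],"twist":0.03,"hand":1}
    - {"translation":[0.065,0.02,-0.13],"twist":0.06,"hand":1}
    - {"translation":[0.095,0.03,-0.13],"twist":0.09,"hand":1}
    - {"translation":[0.13,0.041,-0.13],"twist":0.1206,"hand":1}
    - {"translation":[0.16,0.051,-0.13],"twist":0.1206,"hand":1}
    - {"translation":[0.19,0.06,-0.13],"twist":0.1206,"hand":1}
    - {"translation":[0.21,0.067,-0.13],"twist":0.1206,"hand":1}
    - {"translation":[0.2244,0.0712,-0.13],"twist":0.1206,"hand":1}
    - {"translation":[0.2244,0.0712,-0.13],"twist":0.1206,"hand":1}

```text
time: 18.67
position: [0.6868, 0.1198, 0.1877]
orientation: [-0.0, 0.998, -0.059, 0.002]
contact_force: [-0.1, -0.1, -2.7]
gripper_width: 0.0285
gripper_force: 60.4
```

>>> arm_command:
  rows:
    - {"translation":[0,0,0.02],"twist":0,"hand":1}
    - {"translation":[0,0,0.055],"twist":0,"hand":1}
    - {"translation":[0,0,0.085],"twist":0,"hand":1}
    - {"translation":[0,0,0.103],"twist":0,"hand":1}
    - {"translation":[0,0,0.111],"twist":0,"hand":1}
    - {"translation":[0,0,0.114],"twist":0,"hand":1}
    - {"translation":[0,0,0.1145],"twist":0,"hand":1}
    - {"translation":[0,0,0.1145],"twist":0,"hand":1}

```text
time: 19.33
position: [0.6826, 0.1208, 0.0753]
orientation: [-0.0, 0.998, -0.058, -0.001]
contact_force: [-2.7, 0.3, 4.4]
gripper_width: 0.0285
gripper_force: 61.8
```

In contact at 4.4 N, so I'll release and back off.

>>> arm_command:
  rows:
    - {"translation":[0,0,0],"twist":0,"hand":0.05}
    - {"translation":[0,0,0],"twist":0,"hand":0.05}
    - {"translation":[0,0,0],"twist":0,"hand":0.05}
    - {"translation":[0,0,0],"twist":0,"hand":0.05}
    - {"translation":[0,0,-0.02],"twist":0,"hand":0.05}
    - {"translation":[0,0,-0.06],"twist":0,"hand":0.05}
    - {"translation":[0,0,-0.1],"twist":0,"hand":-0.5}
    - {"translation":[-0.02,0,-0.135],"twist":0,"hand":-1}
    - {"translation":[-0.05,0,-0.16],"twist":0,"hand":-1}
    - {"translation":[-0.08,0.02,-0.175],"twist":0,"hand":-1}
    - {"translation":[-0.09,0.05,-0.175],"twist":0,"hand":-1}
    - {"translation":[-0.09,0.08,-0.175],"twist":0,"hand":-1}

```text
time: 20.33
position: [0.5835, 0.0519, 0.2501]
orientation: [-0.0, 0.998, -0.057, 0.001]
contact_force: [0.7, -0.6, -0.8]
gripper_width: 0.0854
gripper_force: 0.0
```

```bash
python3 -c "
from h import *
for i in range(4): snapshot('side')
look(['last_1','pad_1','jar'],'w8')"
```

```text
last_1 0.96 [225  28 275 161] ztop 0.0932 rect [647.3  43.2] [135.7  50.4] 171.3 top [671.6  43.3] [48.  25.2] 174.9
last_1 0.83 [301  43 348 154] ztop 0.0858 rect [637.7 -34.7] [111.8  46.6] 167.7 top [657.9 -33.9] [41.5 23.5] 173.5
last_1 0.68 [137  19 208 175] ztop 0.1003 rect [653.3 126.5] [156.6  57.8] 177.6 top [679.1 120.6] [54.8 28.7] 173.7
last_1 0.61 [367  50 430 144] ztop 0.0785 rect [ 633.6 -109.7] [98. 40.] 170.5 top [ 647.8 -110.2] [34.6 21.9] 173.8
pad_1 0.88 [353  17 432 172] ztop 0.0168 rect [ 630.7 -110.7] [167.6  70.2] 173.3 top [ 630.8 -109.5] [166.2  69.4] 174.0
pad_1 0.8 [219  17 279 172] ztop 0.0171 rect [648.7  44.8] [163.7  66.4] 173.4 top [648.7  45. ] [163.8  66.1] 173.2
pad_1 0.66 [144  21 217 170] ztop 0.0171 rect [656.5 122.1] [166.3  66.7] 173.2 top [657.6 122. ] [164.1  66.7] 173.2
pad_1 0.65 [289  20 359 171] ztop 0.0169 rect [639.7 -33.1] [163.3  68. ] 173.5 top [639.7 -32.5] [163.3  66.4] 173.2
jar 0.86 [481   5 512  73] ztop 0.0421 rect [ 678.4 -227.3] [65.7 27.2] 1.0 top [ 675.8 -217.3] [36.7  6.6] 6.4
```

View pics/w8.png

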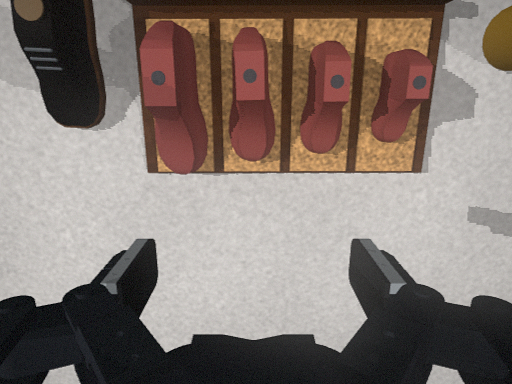

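All four lasts are in order with toes to the front, and the jar and shoe haven't moved. Last_4's bushing, at (158,78), sits about 3–4 mm too far forward on its pad, so I'll regrip it and shift it back.

>>> arm_command:
  rows:
    - {"translation":[0.03,-0.027,0],"twist":0,"hand":-0.4}
    - {"translation":[0.06,-0.054,0],"twist":0,"hand":0}
    - {"translation":[0.088,-0.08,0.01],"twist":0,"hand":0}
    - {"translation":[0.088,-0.08,0.045],"twist":0,"hand":0}
    - {"translation":[0.088,-0.08,0.08],"twist":0,"hand":0}
    - {"translation":[0.088,-0.08,0.115],"twist":0,"hand":0}
    - {"translation":[0.088,-0.08,0.15],"twist":0,"hand":0}
    - {"translation":[0.088,-0.08,0.173],"twist":0,"hand":0}
    - {"translation":[0.088,-0.08,0.173],"twist":0,"hand":0}
    - {"translation":[0.088,-0.08,0.173],"twist":0,"hand":1}
    - {"translation":[0.088,-0.08,0.173],"twist":0,"hand":1}
    - {"translation":[0.088,-0.08,0.173],"twist":0,"hand":1}

```text
time: 21.73
position: [0.684, 0.1211, 0.0775]
orientation: [-0.0, 0.998, -0.058, 0.002]
contact_force: [0.1, -0.9, -1.6]
gripper_width: 0.0288
gripper_force: 61.0
```

>>> arm_command:
  rows:
    - {"translation":[0,0,0],"twist":0,"hand":1}
    - {"translation":[0,0,-0.006],"twist":0,"hand":1}
    - {"translation":[0,0,-0.008],"twist":0,"hand":1}
    - {"translation":[0.0035,0,-0.008],"twist":0,"hand":1}
    - {"translation":[0.0035,0,-0.008],"twist":0,"hand":1}
    - {"translation":[0.0035,0,-0.003],"twist":0,"hand":1}
    - {"translation":[0.0035,0,0],"twist":0,"hand":1}
    - {"translation":[0.0035,0,0.001],"twist":0,"hand":1}
    - {"translation":[0.0035,0,0.001],"twist":0,"hand":1}
    - {"translation":[0.0035,0,0.001],"twist":0,"hand":1}

```text
time: 22.57
position: [0.6849, 0.12, 0.0736]
orientation: [0.0, 0.998, -0.058, -0.001]
contact_force: [-0.2, 0.3, -0.7]
gripper_width: 0.0286
gripper_force: 61.4
```

>>> arm_command:
  rows:
    - {"translation":[0,0,0],"twist":0,"hand":0.05}
    - {"translation":[0,0,0],"twist":0,"hand":0.05}
    - {"translation":[0,0,0],"twist":0,"hand":0.05}
    - {"translation":[0,0,0],"twist":0,"hand":0.05}
    - {"translation":[0,0,-0.02],"twist":0,"hand":0.05}
    - {"translation":[0,0,-0.06],"twist":0,"hand":0.05}
    - {"translation":[0,0,-0.1],"twist":0,"hand":-0.5}
    - {"translation":[-0.02,0,-0.135],"twist":0,"hand":-1}
    - {"translation":[-0.05,0,-0.16],"twist":0,"hand":-1}
    - {"translation":[-0.07,0,-0.175],"twist":0,"hand":-1}
    - {"translation":[-0.07,0,-0.175],"twist":0,"hand":-1}
    - {"translation":[-0.07,0,-0.175],"twist":0,"hand":-1}

```text
time: 23.57
position: [0.6162, 0.1287, 0.2511]
orientation: [-0.0, 0.998, -0.058, 0.002]
contact_force: [-0.7, -0.8, -0.1]
gripper_width: 0.0857
gripper_force: 0.0
```

```bash
python3 -c "
from h import *
for i in range(4): snapshot('side')
look(['last_1','pad_1','shoe'],'w9')
p,d=snapshot('side');cv2.imwrite('pics/side9.png',cv2.resize(p[90:320,80:340,::-1],None,fx=2.3,fy=2.3))"
```

```text
last_1 0.89 [228  39 274 186] ztop 0.1003 rect [657.5 125.2] [151.4  57.1] 176.3 top [683.2 119.7] [54.6 27.4] 173.6
last_1 0.82 [367  65 437 171] ztop 0.0857 rect [638.1 -26. ] [118.8  37.1] 175.0 top [658.2 -33.8] [41.9 24.4] 173.1
last_1 0.71 [436  72 512 161] ztop 0.0783 rect [ 629.9 -120.5] [95.5 60.9] 166.9 top [ 648.1 -109.9] [35.7 22.2] 173.8
last_1 0.71 [297  52 357 182] ztop 0.093 rect [649.3  39.2] [137.6  57.8] 168.8 top [672.1  43.4] [48.4 25.9] 174.3
pad_1 0.89 [358  41 433 187] ztop 0.0168 rect [639.3 -33. ] [167.1  70. ] 173.2 top [639.4 -32.3] [166.5  68.7] 174.0
pad_1 0.77 [289  37 356 188] ztop 0.0168 rect [648.8  44.6] [163.8  68.1] 173.7 top [648.9  44.8] [163.8  67.8] 173.7
pad_1 0.64 [420  40 502 189] ztop 0.0168 rect [633.5 -93.3] [167.  103.3] 174.5 top [633.6 -92.5] [165.9 102.8] 173.7
pad_1 0.57 [222  39 284 184] ztop 0.017 rect [658.1 122.5] [163.4  66.8] 172.9 top [658.  122.3] [163.2  66.5] 173.1
shoe 0.84 [102   5 176 145] ztop 0.071 rect [716.8 238.9] [151.6  64.6] 173.2 top [747.2 231.8] [62.4 36.5] 172.5
```

View pics/w9.png

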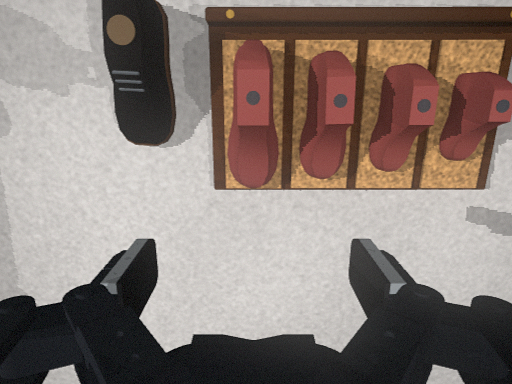

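View pics/side9.png

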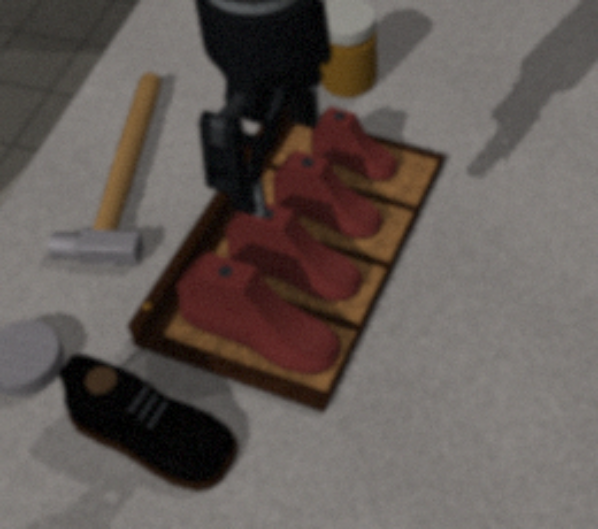

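Both views show all four lasts standing on their soles, in size order, toes to the front. Last_4, with its bushing at (253,98) in the wrist view, is now within about 1 mm of its pad's middle. The jar and shoe are where they were, so I'm handing in.

```bash
python3 -c "
from rig import *
print(close_job())"
```

```text
the job is handed in; nothing more can be done
None
```

The job is handed in: the four lasts stand on their pads in size order, smallest by the jar and largest by the shoe, each within about 2 mm of its pad's middle, toes to the front, with the jar and shoe not moved.

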